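# Set up the instrument inspection case

## Task

Raise the stiff lid of the inspection case to 70 degrees above shut, level with the yellow mark on its quadrant, never letting it go past upright. With the lid standing there, swing the red keeper bar across the tray over the clamps until it clicks fully home behind the brass ball. Leave the clamps in the tray and the other things on the bench where they are.

Things in the scene. Friction and masses are not known exactly. Their poses are not given: they have to be found in the camera images.
- case: aluminium inspection case fixed to the bench, 200 mm deep (its x) x 190 mm wide (its y). Origin: centre of its underside; x points from its front to the lid's hinge at the back, y to its left. Deck at z = 42 mm; front wall and front 80 mm of the side walls 55 mm high, rear 120 mm of the side walls 80 mm high
- mark (a point): outer end of the yellow mark at 70 degrees, 110 mm from the hinge axis, on the dark angle quadrant (4 mm thick, 80 mm radius) that stands on the case's right side at y = -103 mm, just beside the lid
- lid (a joint): angle of the grey lid above shut (rad; 0 shut and level, 1.22 at 70 degrees, 1.57 upright, stop at 1.92). Stiff: about 5 N at the tab moves it and it stays where it is left. A plate 200 mm long, 190 mm wide, 8 mm thick, its underside in line with the hinge axis
- lid_tab (a point): middle of the outer edge, at the underside, of the black tab on the lid's free front edge: 228 mm from the hinge axis. The tab is 60 mm wide (along the hinge), 28 mm long, 6 mm thick, flush with the lid's underside
- lid_hinge (a point): middle of the lid's hinge axis, at (100, 0, 85) mm of the case; the axis runs along the case's y
- keeper (a joint): angle of the red keeper bar from home (rad; 0 home against its stop, along the case's -y across the tray; grows as it swings level out over the front; 1.57 along the case's -x; stop at 2.5). Light friction. Round bar 12 mm thick. About 0.1 rad before home it rides over a sprung brass ball (3 to 6 N at its end) and drops in behind it
- keeper_pivot (a point): the keeper bar's upright pivot axis at the bar's centre line, on the case's left wall at (-45, 90, 67) mm of the case
- keeper_tip (a point): centre of the keeper bar's free end, 185 mm from the pivot; the bar's centre line is 67 mm above the case's underside
- clamp0: loose steel hand clamp lying in the case's tray, 140 x 44 x 9 mm, finger rings towards the front. Origin: underside, near the middle; x along it
- clamp1: loose steel hand clamp lying in the case's tray, 140 x 44 x 9 mm, finger rings towards the front. Origin: underside, near the middle; x along it
- clamp2: loose steel hand clamp lying in the case's tray, 140 x 44 x 9 mm, finger rings towards the front. Origin: underside, near the middle; x along it
- spray: bystander: white spray bottle with blue trigger head, 68 mm diameter, 185 mm tall. Origin: centre of its underside
- oil: bystander: small white oil bottle with red cap, 52 mm diameter, 120 mm tall. Origin: centre of its underside
- bowl: bystander: steel bowl, 110 mm diameter, 45 mm high. Origin: centre of its underside
- burs: bystander: wooden block with grinding burs, 100 x 70 x 60 mm. Origin: centre of its underside
- dispenser: bystander: blue tape dispenser, 60 x 150 mm, 103 mm high. Origin: centre of its underside

How it is judged:
On the way, in this order (a step that is already met when the one before it is completed fails the run):
1. the lid stands at 70 degrees, within 6, with the keeper bar still out (value of joint lid between 1.117 and 1.327 rad and value of joint keeper above 0.8 rad), for 0.3 s.
2. the keeper bar is home behind its ball while the lid stands at 70 degrees, within 6 (value of joint lid between 1.117 and 1.327 rad and value of joint keeper below 0.04 rad), for 0.2 s.
At the end, for the whole second after the job is handed in: the lid stands still at 70 degrees, within 6 degrees (1.117 to 1.327 rad), and the keeper bar is home behind its ball (under 0.04 rad) (all of step 2 and velocity of joint lid between -0.05 and 0.05 rad/s); the robot touches nothing.
It fails at once if the lid goes past upright (more than 5 degrees beyond) (value of joint lid above 1.66 rad).
It fails at once if a clamp is shifted by more than 25 mm (distance of any of clamp0, clamp1, clamp2 from where it was at the start of the episode above 0.025 m).
It fails at once if another thing on the bench is shifted by more than 25 mm (distance of any of spray, oil, bowl, burs, dispenser from where it was at the start of the episode above 0.025 m).
It also fails if it takes over 54 s, if anything falls off the work surface, if the arm or the gripper's body presses on something with over 40 N, if the wrist force passes 120 N, or if a joint passes its speed limit or range.

## Robot

A 6-joint arm with a two-finger parallel gripper is mounted at the origin on the work surface. World frame = base frame: x ahead of the robot, y to its left, z up, the work surface at z = 0. Lengths are in m, angles in rad, forces in N, time in s.
With the tool pointing down it reaches from about 0.35 to 0.975 m from the base axis. Payload 7.1 kg.
Tool frame: the origin (TCP) lies at the very end of the fingers, on their centre line; the grasp point (between the pads) lies ctrl.grasp_offset behind it (ctrl.grasp_offset is the distance from the TCP to the grasp point, in m); z points along the fingers, y is the direction in which the jaws open and shut (so a half turn about z gives the same grasp; the last joint's range is limited). The gripper opens to 88 mm and grips with 3 to 60 N. Pads are 20 mm wide; open, the fingers measure 115 mm over their backs; the gripper's body (75 mm by 178 mm) begins 61 mm behind the grasp point.
Start: joints at [-1.122, 0.423, 1.63, -0, 1.089, -0.019], TCP at [0.282, -0.558, 0.2] pointing down, gripper open.
Joint ranges: [-3, 3], [-0.9, 2.11], [0.09, 2.58], [-1.31, 4.45], [0.11, 2.69], [-2.54, 2.54]. Speed limits (rad/s): [2.39, 2.39, 3.01, 3.14, 3.14, 3.14].

## Interface

Orientations are given as a rotation vector (axis times angle).
In Python, from plant import ctrl gives the robot as it stands.
- The arm moves only by the shell command python3 -m crank 'ROWS' [FORCE]. ROWS is JSON, a list of rows, each an object of numbers: "x", "y", "z": the shift along the tool's x, y, z each as a share of 0.4 m, from -1 to 1; "turn": the turn about the tool's z as a share of 360 degrees, from -1 to 1; "hand": the closure, from 0 (fully open) to 1 (shut). In form: [{"x": .., "y": .., "z": .., "turn": .., "hand": ..}, ...]. A call has 1 to 5 rows; each row shifts and turns the pose as measured when the row begins, along the tool's axes as they then stand; what a row does not reach is not made up. A row lasts 1/10 s, in which the tool goes at most 50 mm and 8.59 degrees, less where a joint would pass 70% of its speed; a pose out of reach is approached as far as the arm can. A call with a number of a shift or a turn outside -1 to 1 is refused whole. A call with a gripper value outside its range is refused whole. The fingers move at their own pace and stop on an object; FORCE is the grip in N (left out, the last holds). Time passes only in rows, so rows that do not move let the fingers close. It gives the time, the measured TCP pose, the force and the opening at its end, in the units of the state.
- ctrl.get_state(): the state, without advancing time (a new reading comes with each control period).
- ctrl.camera(name): name is "side" or "top"; returns (picture, depth): 384x512x3 uint8, red, green, blue; 384x512 float32, m along the optical axis (not along the pixel's ray), 0 where there is no reading.
- ctrl.get_calibration(name): a dict with "fovy" (degrees; the focal length in pixels is half the picture's height over the tangent of half this angle, whatever the lens; pixels are square), "cx", "cy" (the principal point, pixels), "R" (3x3) and "t" (3): a world point X has camera coordinates R X + t. Camera axes: x right, y down, z forward; pixel columns grow to the right and rows downward; lengths in m; the calibration is good to about 2 mm. A picture is of the moment at which its call begins. get_calibration takes no time and is no camera call.
- ctrl.job_done(): hands the job in, once; it reports no verdict.
The state is a dict: "time_s": time; "q": joint angles; "qvel": joint speeds; "effort": joint torques, N m; "tcp_pos": TCP position; "tcp_rot": TCP orientation; "force": force on the tool from outside, world axes, zero at the start; "wrist_torque": the same for the moment, N m; "grip_width": finger opening in m.
Only numpy, scipy, OpenCV 4.12 (cv2) and the standard library are available. Lean on these libraries where they do the work, as an engineer would, in place of code of your own. Each camera call takes 0.05 s, during which the arm holds its last target. There are 200 camera calls.

## Working session

There is one attempt and no reset: what is moved stays moved. The work goes in short steps, Python scripts to look and compute and a shell command to move; the robot and the scene stay as the last step left them, time stands still between calls to the robot, and variables do not carry over. Pictures are saved under pics/ and viewed, about 8 in all and at most 12, crops included, and the job is handed in when it is done.

```bash
ls; mkdir -p pics
python3 - <<'E'
from plant import ctrl
import cv2,numpy as np
for n in("side","top"):
    p,d=ctrl.camera(n); np.savez(f"pics/{n}0.npz",p=p,d=d); cv2.imwrite(f"pics/{n}0.png",cv2.resize(p[:,:,::-1],None,fx=1.5,fy=1.5))
    c=ctrl.get_calibration(n);print(n,c, 'campos',-np.array(c['R']).T@c['t'])
print(ctrl.get_state(),ctrl.grasp_offset)
E
```

```text
pics
side {'fovy': 43.57180717185017, 'cx': 250.8005324603275, 'cy': 188.69806799561, 'R': array([[-0.8077925 , -0.5894621 ,  0.00238886],
       [-0.32896615,  0.44744146, -0.83161133],
       [ 0.48913449, -0.67255525, -0.55535294]]), 't': array([0.46782888, 0.28165137, 1.46518147])} campos [-0.24610835  1.13516039  1.04679973]
top {'fovy': 49.568352607025545, 'cx': 252.92399613906122, 'cy': 191.72112914898395, 'R': array([[ 0.0258432 , -0.9996517 , -0.00534946],
       [-0.98864922, -0.02476576, -0.14818698],
       [ 0.14800288,  0.00911836, -0.98894489]]), 't': array([0.01241837, 0.57657985, 1.43189787])} campos [0.35778927 0.01363692 1.50157615]
{'time_s': 0.1, 'q': array([-1.12203255e+00,  4.23760717e-01,  1.63059088e+00, -1.39915906e-05,
        1.08862265e+00, -1.89852002e-02]), 'qvel': array([ 0.00079304, -0.00241063, -0.00221181,  0.00102995, -0.00030179,
       -0.00042574]), 'effort': array([-7.17415551e-04, -5.45612025e+01, -2.74323785e+01,  6.45295554e-02,
        1.87627907e-02, -2.22147463e-05]), 'tcp_pos': array([ 0.28159613, -0.55737378,  0.19949069]), 'tcp_rot': array([-3.05475239e+00, -7.27756354e-01,  4.81581426e-04]), 'force': array([-0.08980108,  0.46573792, -0.7490314 ]), 'wrist_torque': array([0.01941153, 0.03606894, 0.01008404]), 'grip_width': 0.08775006280196723} 0.0187
```

View pics/side0.png

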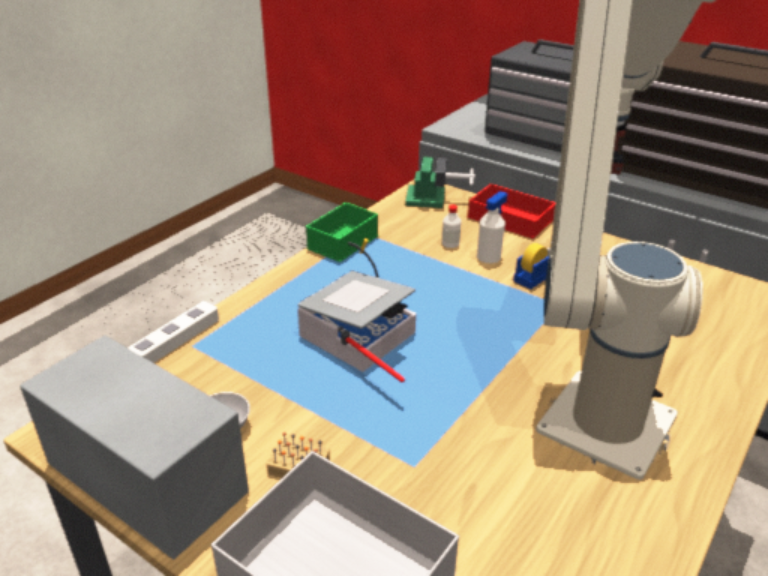

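View pics/top0.png

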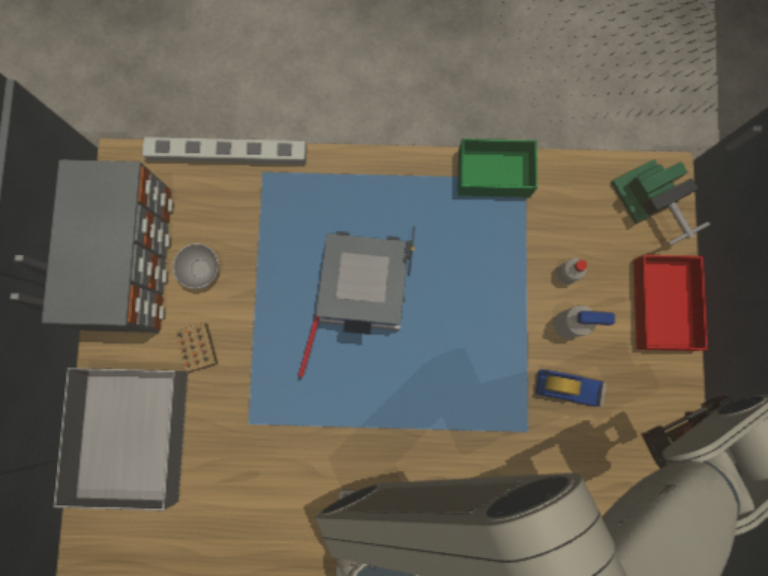

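Top view (1.5× scale): the lid spans (325,235)-(405,330), with the tab at (357,326). The red bar runs (318,320)→(302,377), and the quadrant is at (410,250). Next I'll measure the lid plane, tab and bar from depth.

```bash
cat > h.py <<'E'
import numpy as np,cv2
from plant import ctrl
def pts(n,d):
    c=ctrl.get_calibration(n);f=192/np.tan(np.radians(c['fovy']/2))
    v,u=np.mgrid[:384,:512];X=np.stack([(u-c['cx'])/f*d,(v-c['cy'])/f*d,d],-1)
    return (X-np.array(c['t']))@np.array(c['R'])
def red(p):
    h=cv2.cvtColor(p,cv2.COLOR_RGB2HSV);return ((h[...,0]<6)|(h[...,0]>174))&(h[...,1]>170)&(h[...,2]>80)
E
python3 - <<'E'
from h import *
for n in("top","side"):
    z=np.load(f"pics/{n}0.npz");p,d=z['p'],z['d'];P=pts(n,d)
    box=(P[...,0]>.3)&(P[...,0]<.85)&(abs(P[...,1]-.1)<.3)&(P[...,2]<.3)
    m=red(p)&box; Q=P[m&(P[...,2]>.03)];print(n,'red',len(Q));
    Q=Q[np.argsort(Q[:,0])];print(Q[:4].round(3),Q[-4:].round(3), 'mean',Q.mean(0).round(3))
    c=Q.mean(0);print('dir',np.linalg.svd(Q-c)[2][0].round(3))
    h=cv2.cvtColor(p,cv2.COLOR_RGB2HSV)
    if n=='top':
        v,u=np.mgrid[:384,:512]
        L=(u>215)&(u<268)&(v>160)&(v<212)&(P[...,2]>.06)
        A=P[L];o=A.mean(0);nn=np.linalg.svd(A-o)[2][2];nn*=np.sign(nn[2]);r=(A-o)@nn;k=abs(r)<.006;A=A[k];o=A.mean(0);nn=np.linalg.svd(A-o)[2][2];nn*=np.sign(nn[2])
        print('plane',o,nn,'tilt',np.degrees(np.arccos(nn[2])),((A-o)@nn).std())
        lid=(abs((P-o)@nn)<.008)&box&(P[...,2]>.06)&~m
        cc=cv2.connectedComponentsWithStats(lid.astype('uint8'));i=1+np.argmax(cc[2][1:,4]);lid=cc[1]==i
        LP=P[lid];print('rect',cv2.minAreaRect(LP[:,:2].astype('f4')),LP[:,2].min(),LP[:,2].max())
        dk=(h[...,2]<70)&(u>222)&(u<255)&(v>205)&(v<228);print('tab',dk.sum(),np.unique(np.where(dk)[0]),P[dk].mean(0),P[dk].min(0),P[dk].max(0))
        bl=P[(u>180)&(u<330)&(v>240)&(v<270)&(d>0)];print('mat z',np.median(bl[:,2]))
im=cv2.resize(np.load('pics/top0.npz')['p'][140:260,180:300,::-1],None,fx=5,fy=5,interpolation=cv2.INTER_CUBIC);cv2.imwrite('pics/c1.png',im)
E
```

```text
top red 0
[] [] mean [nan nan nan]
dir [1. 0. 0.]
plane [0.58616945 0.06493682 0.11104678] [0.56332603 0.06090907 0.82398657] tilt 34.51412072729457 0.0027103035572228645
rect ((0.586379885673523, 0.0679013729095459), (0.0523318313062191, 0.19793175160884857), 7.215216159820557) 0.09744854897623609 0.12329142977481962
tab 156 [213 214 215 216 217 218 219 220 221 222] [0.47638763 0.07407322 0.1302849 ] [ 0.35778927  0.01363692 -0.00064855] [0.49295713 0.10374933 1.50157615]
mat z 0.0010813739587579299
side red 133
[[0.365 0.205 0.072]
 [0.365 0.204 0.067]
 [0.365 0.21  0.075]
 [0.366 0.208 0.07 ]] [[0.532 0.169 0.076]
 [0.535 0.17  0.072]
 [0.537 0.168 0.073]
 [0.542 0.163 0.06 ]] mean [0.451 0.187 0.071]
dir [ 0.975 -0.221  0.   ]<stdin>:6: RuntimeWarning: Mean of empty slice.
  ret = um.true_divide(
<stdin>:7: RuntimeWarning: Mean of empty slice.
```

View pics/c1.png

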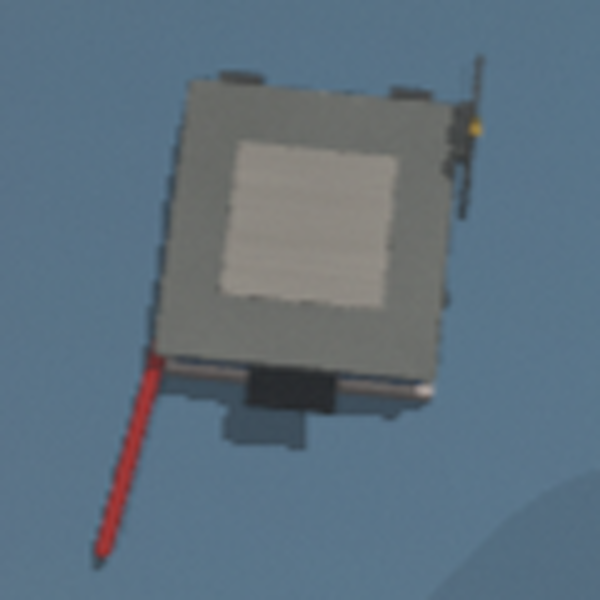

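Crop (5×, offset 180,140): lid corners are at about (190,82), (455,105), (437,378) and (158,352). The tab covers (247-335, 368-412), the bar (158,355)→(103,555), and the yellow mark is at (476,128). I'll check the depth profile before trusting that tilt.

Run:
```python
from h import *
z=np.load("pics/top0.npz");p,d=z['p'],z['d'];P=pts('top',d)
for cx in(215,247,262):
    print('col',cx,[tuple(P[v,cx].round(3)) for v in range(156,226,6)])
print('red bar hsv',cv2.cvtColor(p,cv2.COLOR_RGB2HSV)[230:250:6,204:209].tolist())
# lid plane ransac-like
R=P[162:208,219:264].reshape(-1,3);R=R[R[:,2]<.3]
A=np.c_[R[:,:2],np.ones(len(R))];w=np.ones(len(R),bool)
for _ in range(8):
    s=np.linalg.lstsq(A[w],R[w,2],rcond=None)[0];r=R[:,2]-A@s;w=abs(r)<max(.003,1.5*np.median(abs(r)))
print(s,w.mean(),np.degrees(np.arctan(np.hypot(*s[:2]))),np.degrees(np.arctan2(s[1],s[0])))
zs=np.load("pics/side0.npz");P2=pts('side',zs['d'])
for a in[(205,200),(235,185),(270,193),(240,213),(232,195),(222,204),(245,225),(250,230),(268,252)]:print(a,P2[a[1],a[0]].round(3))
cv2.imwrite('pics/c2.png',cv2.resize(zs['p'][150:270,190:310,::-1],None,fx=5,fy=5,interpolation=cv2.INTER_CUBIC))
```

```text
col 215 [(np.float64(0.713), np.float64(0.171), np.float64(-0.002)), (np.float64(0.689), np.float64(0.17), np.float64(0.004)), (np.float64(0.667), np.float64(0.17), np.float64(-0.0)), (np.float64(0.625), np.float64(0.158), np.float64(0.103)), (np.float64(0.604), np.float64(0.157), np.float64(0.107)), (np.float64(0.583), np.float64(0.156), np.float64(0.108)), (np.float64(0.562), np.float64(0.155), np.float64(0.107)), (np.float64(0.541), np.float64(0.154), np.float64(0.111)), (np.float64(0.52), np.float64(0.152), np.float64(0.12)), (np.float64(0.499), np.float64(0.151), np.float64(0.125)), (np.float64(0.49), np.float64(0.162), np.float64(0.005)), (np.float64(0.468), np.float64(0.161), np.float64(0.002))]
col 247 [(np.float64(0.716), np.float64(0.053), np.float64(-0.0)), (np.float64(0.67), np.float64(0.05), np.float64(0.101)), (np.float64(0.65), np.float64(0.049), np.float64(0.097)), (np.float64(0.627), np.float64(0.048), np.float64(0.106)), (np.float64(0.606), np.float64(0.048), np.float64(0.109)), (np.float64(0.584), np.float64(0.047), np.float64(0.117)), (np.float64(0.565), np.float6
[... 1067 characters left out ...]
172, 89, 115], [0, 163, 152], [0, 163, 155], [177, 124, 119], [108, 58, 114]], [[0, 165, 159], [179, 150, 136], [144, 35, 101], [103, 86, 130], [103, 86, 136]], [[171, 83, 108], [103, 80, 121], [103, 86, 136], [103, 87, 137], [103, 87, 137]], [[103, 87, 137], [103, 86, 137], [103, 86, 136], [104, 86, 137], [104, 86, 137]]]
[-0.16392933  0.01831793  0.20587801] 0.6786407766990291 9.366574051459303 173.62405641820834
(205, 200) [0.681 0.129 0.092]
(235, 185) [ 0.653 -0.004  0.094]
(270, 193) [0.498 0.    0.124]
(240, 213) [0.515 0.147 0.12 ]
(232, 195) [0.611 0.067 0.107]
(222, 204) [0.609 0.125 0.103]
(245, 225) [0.523 0.111 0.044]
(250, 230) [0.492 0.124 0.045]
(268, 252) [0.365 0.205 0.072]
```

View pics/c2.png

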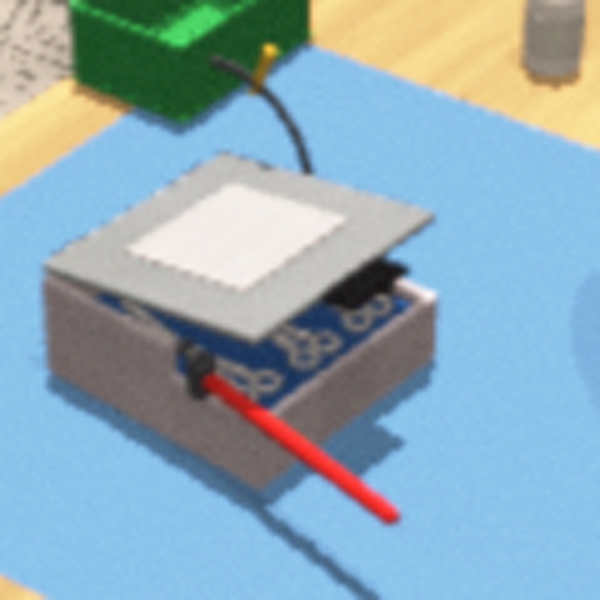

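Side crop: the lid is ajar by about 9-10°, with the tab at (370,285). The bar points out the front from its pivot at (195,365) to its tip at (395,518). Now I'll cast rays for the lid corners and bar to get the case pose and the first waypoints.

```bash
cat >> h.py <<'E'
def ray(n,u,v,a,b):  # meet plane a.X=b
    c=ctrl.get_calibration(n);f=192/np.tan(np.radians(c['fovy']/2));R=np.array(c['R']);o=-R.T@np.array(c['t'])
    w=R.T@np.array([(u-c['cx'])/f,(v-c['cy'])/f,1]);a=np.array(a);return o+w*(b-a@o)/(a@w)
E
python3 - <<'E'
from h import *
s=[-.1639,.0183,.2059]; a=[-s[0],-s[1],1]
BL,BR,FR,FL=[ray('top',180+x/5-.4,140+y/5-.4,a,s[2]) for x,y in((190,82),(455,105),(437,378),(158,352))]
for k in(BL,BR,FR,FL):print(k.round(4))
L=np.linalg.norm
print('w',L(BL-BR),L(FL-FR),'len',L(BL-FL),L(BR-FR))
d=(BL+BR-FL-FR)[:2];d2=(BL+FL-BR-FR)[:2];print('yaw',np.degrees([np.arctan2(d[1],d[0]),np.arctan2(-d2[0],d2[1])]))
for x,y in((247,412),(335,415),(247,372),(335,378)):print('tab',ray('top',180+x/5-.4,140+y/5-.4,[0,0,1],.124).round(4))
for x,y in((158,355),(103,552)):print('bar',ray('top',180+x/5-.4,140+y/5-.4,[0,0,1],.068).round(4))
for x,y in((205,380),(393,517)):print('bar side',ray('side',190+x/5-.4,150+y/5-.4,[0,0,1],.068).round(4))
from scipy.spatial.transform import Rotation as Ro
print(Ro.from_rotvec(ctrl.get_state()['tcp_rot']).as_matrix().round(3))
E
```

```text
[0.6903 0.1522 0.0956]
[ 0.6788 -0.0317  0.0941]
[ 0.4861 -0.0224  0.1258]
[0.4986 0.1633 0.1272]
w 0.18429141526847348 0.18610443477987285 len 0.19454837688156107 0.19552222225243565
yaw [-3.04191578 -3.70426478]
tab [0.4605 0.103  0.124 ]
tab [0.46   0.0446 0.124 ]
tab [0.4871 0.1039 0.124 ]
tab [0.4846 0.0453 0.124 ]
bar [0.5026 0.1697 0.068 ]
bar [0.3665 0.2017 0.068 ]
bar side [0.5407 0.1657 0.068 ]
bar side [0.3645 0.2042 0.068 ]
[[ 0.893  0.451 -0.001]
 [ 0.451 -0.893  0.001]
 [ 0.    -0.001 -1.   ]]
```

Consistent picture: case centre about (.586,.0655), yaw about -3.4°, hinge at (.686,.060,.085), lid about 9.4°. The keeper is at about 1.73 rad, with its pivot at about (.546,.161). I'll turn the jaws to lie along the case's y.

```bash
python3 -m crank '[{"turn":0.0235,"z":-0.04},{"turn":0.0235,"z":-0.04},{"turn":0.0235,"z":-0.04},{"turn":0.0135},{}]'
cat > s.py <<'E'
from h import *
from scipy.spatial.transform import Rotation as Ro
import sys
s=ctrl.get_state();M=Ro.from_rotvec(s['tcp_rot']).as_matrix()
g=s['tcp_pos'];print('t',s['time_s'],'tcp',g.round(4),'yaw',np.degrees(np.arctan2(M[1,0],M[0,0])).round(2),'F',s['force'].round(1),'w',round(s['grip_width'],4))
if len(sys.argv)>3: print('shares',(M.T@(np.array(sys.argv[1:4],float)-g)/.4).round(4))
E
python3 s.py .47 .0724 .25
```

```text
t 0.1 tcp [ 0.2816 -0.5574  0.1995] yaw 26.8 F [-0.1  0.5 -0.7] w 0.0878
shares [ 1.1303 -1.1931 -0.1246]invalid input at $[0]: expected keys x, y, z, turn, hand
```

```bash
python3 -m crank '[{"x":0,"y":0,"z":-0.04,"turn":0.0235,"hand":0},{"x":0,"y":0,"z":-0.04,"turn":0.0235,"hand":0},{"x":0,"y":0,"z":-0.04,"turn":0.0235,"hand":0},{"x":0,"y":0,"z":0,"turn":0.0135,"hand":0},{"x":0,"y":0,"z":0,"turn":0,"hand":0}]' 
python3 s.py .47 .0724 .25
```

```text
time_s: 0.6
tcp_pos: [0.2808, -0.5556, 0.2462]
tcp_rot: [-3.133, 0.12, 0.006]
force: [-0.0, 0.4, -0.8]
grip_width: 0.0877
t 0.6 tcp [ 0.2808 -0.5556  0.2462] yaw -4.38 F [-0.   0.4 -0.8] w 0.0877
shares [ 3.5160e-01 -1.6016e+00 -2.0000e-04]
```

```bash
python3 -m crank '[{"x":0.027,"y":-0.12,"z":0,"turn":-0.0028,"hand":0},{"x":0.027,"y":-0.12,"z":0,"turn":0,"hand":0},{"x":0.027,"y":-0.12,"z":0,"turn":0,"hand":0},{"x":0.027,"y":-0.12,"z":0,"turn":0,"hand":0},{"x":0.027,"y":-0.12,"z":0,"turn":0,"hand":0}]' >/dev/null;  python3 -m crank '[{"x":0.027,"y":-0.12,"z":0,"turn":0,"hand":0},{"x":0.027,"y":-0.12,"z":0,"turn":0,"hand":0},{"x":0.027,"y":-0.12,"z":0,"turn":0,"hand":0},{"x":0.027,"y":-0.12,"z":0,"turn":0,"hand":0},{"x":0,"y":0,"z":0,"turn":0,"hand":0}]' >/dev/null
python3 s.py .47 .0724 .25
```

```text
t 1.6 tcp [ 0.3988 -0.1197  0.2444] yaw -1.97 F [ 0.7 -1.2 -0.5] w 0.088
shares [ 0.1614 -0.4862 -0.0103]
```

```bash
python3 -m crank '[{"x":0.04,"y":-0.12,"z":0,"turn":0.004,"hand":0},{"x":0.04,"y":-0.12,"z":0,"turn":0,"hand":0},{"x":0.04,"y":-0.12,"z":0,"turn":0,"hand":0},{"x":0.04,"y":-0.12,"z":0,"turn":0,"hand":0},{"x":0,"y":0,"z":0,"turn":0,"hand":0}]' >/dev/null
python3 s.py .47 .0724 .114
```

```text
t 2.1 tcp [0.4723 0.066  0.2448] yaw -2.96 F [ 0.1 -0.2 -1. ] w 0.0877
shares [-0.0044 -0.0131  0.3272]
```

```bash
python3 -m crank '[{"x":-0.006,"y":-0.015,"z":0.08,"turn":0.0012,"hand":0},{"x":0,"y":0,"z":0.08,"turn":0,"hand":0},{"x":0,"y":0,"z":0.08,"turn":0,"hand":0},{"x":0,"y":0,"z":0,"turn":0,"hand":0}]' >/dev/null
python3 s.py .469 .0724 .114
python3 - <<'E'
from h import *
p,d=ctrl.camera('side');cv2.imwrite('pics/c3.png',cv2.resize(p[120:270,170:330,::-1],None,fx=4,fy=4,interpolation=cv2.INTER_CUBIC))
E
```

```text
t 2.5 tcp [0.4702 0.0708 0.1461] yaw -2.81 F [-0.5 -0.4  0.2] w 0.0878
shares [-0.0029 -0.0034  0.0803]
```

View pics/c3.png

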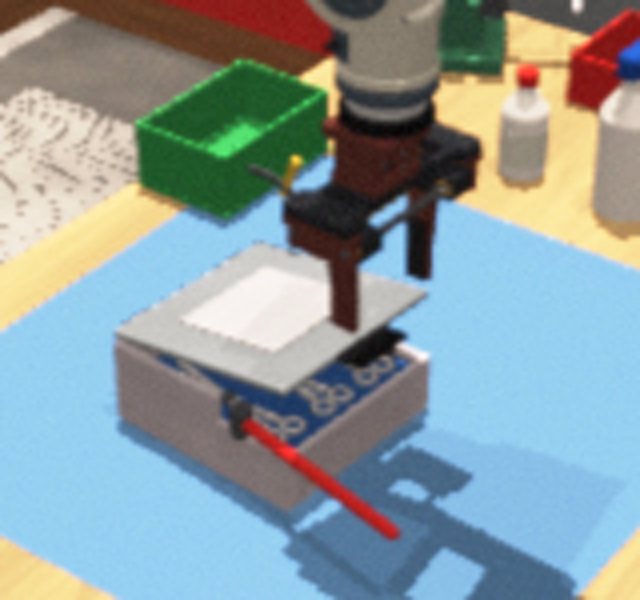

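The fingers are above and either side of the tab: near finger tip at (345,325), tab at (375,348). The position fits, so I'll descend and grip.

```bash
python3 -m crank '[{"x":-0.003,"y":-0.004,"z":0.04,"turn":0.0015,"hand":0},{"x":0,"y":0,"z":0.042,"turn":0,"hand":0},{"x":0,"y":0,"z":0,"turn":0,"hand":0}]' 25 >/dev/null; python3 s.py .469 .0724 .114
python3 -m crank '[{"x":0,"y":0,"z":0,"turn":0,"hand":1},{"x":0,"y":0,"z":0,"turn":0,"hand":1},{"x":0,"y":0,"z":0,"turn":0,"hand":1},{"x":0,"y":0,"z":0,"turn":0,"hand":1},{"x":0,"y":0,"z":0,"turn":0,"hand":1}]' 25; python3 s.py
```

```text
t 2.85 tcp [0.4737 0.0705 0.1188] yaw -3.4 F [-1.   0.  -0.5] w 0.0883
shares [-0.0121 -0.004   0.012 ]
time_s: 3.35
tcp_pos: [0.4773, 0.0696, 0.1243]
tcp_rot: [-3.132, 0.093, -0.017]
force: [0.0, -0.1, -0.0]
grip_width: 0.0512
t 3.35 tcp [0.4773 0.0696 0.1243] yaw -3.41 F [ 0.  -0.1 -0. ] w 0.0512
```

Width 51 mm is less than the 60 mm tab. The tool drifted up and back while closing, and it closed above the tab. I'll open, go back down, and close while correcting the drift.

```bash
python3 -m crank '[{"x":-0.01,"y":-0.003,"z":-0.01,"turn":0,"hand":0},{"x":-0.01,"y":-0.004,"z":0,"turn":0,"hand":0},{"x":0,"y":0,"z":0,"turn":0,"hand":0},{"x":0,"y":0,"z":0,"turn":0,"hand":0}]' 25 ; python3 s.py .469 .0724 .112
```

```text
time_s: 3.75
tcp_pos: [0.4686, 0.0733, 0.129]
tcp_rot: [-3.132, 0.092, -0.018]
force: [-0.3, -0.0, 0.9]
grip_width: 0.0798
t 3.75 tcp [0.4686 0.0733 0.129 ] yaw -3.38 F [-0.3 -0.   0.9] w 0.0798
shares [0.0008 0.0025 0.0425]
```

```bash
python3 -m crank '[{"x":0,"y":0,"z":0.022,"turn":0,"hand":0},{"x":0,"y":0,"z":0.022,"turn":0,"hand":0},{"x":-0.004,"y":0,"z":0.01,"turn":0,"hand":0.1}]' 25 >/dev/null; python3 s.py .469 .0724 .111
python3 -m crank '[{"x":-0.001,"y":0,"z":0.004,"turn":0,"hand":1}]' 25;  python3 s.py .469 .0724 .111
```

```text
t 4.05 tcp [0.4676 0.0737 0.106 ] yaw -3.38 F [-0.2  0.8 -0.4] w 0.0829
shares [ 0.0037  0.0029 -0.0125]
time_s: 4.15
tcp_pos: [0.4665, 0.0736, 0.1034]
tcp_rot: [-3.132, 0.092, -0.017]
force: [0.3, 0.2, 2.3]
grip_width: 0.0753
t 4.15 tcp [0.4665 0.0736 0.1034] yaw -3.37 F [0.3 0.2 2.3] w 0.0753
shares [ 0.0066  0.0025 -0.0191]
```

```bash
python3 -m crank '[{"x":0.006,"y":0.001,"z":-0.018,"turn":0,"hand":1},{"x":0,"y":0.001,"z":0,"turn":0,"hand":1},{"x":0,"y":0,"z":0,"turn":0,"hand":1}]' 25;  python3 s.py .469 .0724 .111
```

```text
time_s: 4.45
tcp_pos: [0.4687, 0.0725, 0.1106]
tcp_rot: [-3.132, 0.092, -0.015]
force: [-0.1, -0.7, -0.2]
grip_width: 0.0513
t 4.45 tcp [0.4687 0.0725 0.1106] yaw -3.38 F [-0.1 -0.7 -0.2] w 0.0513
shares [ 0.0009  0.0001 -0.0011]
```

```bash
python3 -m crank '[{"x":0,"y":0,"z":0,"turn":0,"hand":1}]' 25;  python3 s.py .469 .0724 .111
python3 - <<'E'
from h import *
p,d=ctrl.camera('side');a=cv2.resize(p[160:235,210:290,::-1],None,fx=5,fy=5,interpolation=cv2.INTER_CUBIC)
p,d=ctrl.camera('top');b=cv2.resize(p[180:255,200:280,::-1],None,fx=5,fy=5,interpolation=cv2.INTER_CUBIC)
cv2.imwrite('pics/c4.png',np.hstack([a,b]))
E
```

```text
time_s: 4.55
tcp_pos: [0.469, 0.0724, 0.1109]
tcp_rot: [-3.132, 0.093, -0.016]
force: [0.4, 0.3, 0.3]
grip_width: 0.0433
t 4.55 tcp [0.469  0.0724 0.1109] yaw -3.39 F [0.4 0.3 0.3] w 0.0433
shares [-0.      0.0001 -0.0002]
```

View pics/c4.png

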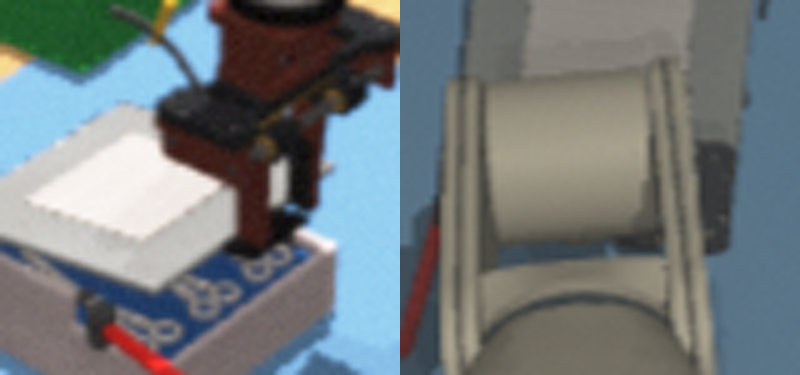

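Run:
```python
from h import *
np.set_printoptions(suppress=True,linewidth=150)
z=np.load("pics/top0.npz");P=pts('top',z['d'])
for v in range(208,226,2):print(v,z['p'][v,238].tolist(),P[v,238].round(3),P[v,232].round(3))
z=np.load("pics/side0.npz");P=pts('side',z['d'])
for v in range(198,216,2):print(v,z['p'][v,264].tolist(),P[v,264].round(3),z['p'][v,260].tolist(),P[v,260].round(3))
```

```text
208 [109, 111, 107] [0.508 0.075 0.125] [0.508 0.095 0.122]
210 [108, 110, 107] [0.501 0.074 0.125] [0.501 0.094 0.124]
212 [108, 110, 108] [0.495 0.074 0.12 ] [0.494 0.094 0.126]
214 [43, 46, 48] [0.488 0.074 0.126] [0.488 0.094 0.119]
216 [41, 44, 47] [0.481 0.074 0.125] [0.481 0.094 0.126]
218 [41, 43, 47] [0.474 0.074 0.125] [0.474 0.093 0.127]
220 [41, 45, 48] [0.468 0.073 0.125] [0.467 0.093 0.129]
222 [58, 72, 85] [ 0.471  0.079 -0.001] [0.47  0.1   0.004]
224 [62, 78, 91] [ 0.463  0.078 -0.001] [0.463 0.1   0.003]
198 [198, 197, 193] [0.501 0.032 0.12 ] [198, 196, 193] [0.513 0.039 0.119]
200 [184, 182, 178] [0.49  0.048 0.125] [199, 195, 191] [0.503 0.052 0.122]
202 [66, 64, 65] [0.485 0.055 0.123] [198, 195, 193] [0.496 0.062 0.122]
204 [28, 28, 28] [0.477 0.066 0.125] [106, 107, 102] [0.488 0.074 0.125]
206 [31, 31, 30] [0.468 0.079 0.128] [28, 26, 27] [0.482 0.083 0.124]
208 [31, 27, 30] [0.463 0.087 0.127] [25, 23, 24] [0.474 0.094 0.126]
210 [61, 68, 78] [0.521 0.001 0.043] [31, 28, 31] [0.468 0.102 0.125]
212 [108, 105, 107] [0.513 0.012 0.044] [85, 83, 78] [0.522 0.024 0.047]
214 [77, 82, 95] [0.508 0.019 0.041] [89, 94, 105] [0.519 0.028 0.042]
```

Run:
```python
from h import *
np.set_printoptions(suppress=True,linewidth=150)
p,d=ctrl.camera('side');P=pts('side',d);np.savez('pics/side1.npz',p=p,d=d)
def pj(n,X):
    c=ctrl.get_calibration(n);f=192/np.tan(np.radians(c['fovy']/2));x=c['R']@np.array(X)+c['t'];return (x[:2]/x[2]*f+[c['cx'],c['cy']]).round(1)
for X in[(.469,.107,.111),(.459,.107,.111),(.479,.107,.111),(.469,.094,.111),(.469,.05,.111),(.46,.103,.122),(.46,.045,.122)]:print(X,pj('side',X))
for v in range(196,220,2):print(v,*[str(p[v,u].tolist())+str(P[v,u].round(3)) for u in(255,259,263,268)])
R=P[185:215,215:245].reshape(-1,3);R=R[R[:,2]>.08];A=np.c_[R[:,:2],np.ones(len(R))];print(np.linalg.lstsq(A,R[:,2],rcond=None)[0],len(R))
```

```text
(0.469, 0.107, 0.111) [258.9 214.2]
(0.459, 0.107, 0.111) [261.4 215.3]
(0.479, 0.107, 0.111) [256.3 213.1]
(0.469, 0.094, 0.111) [261.2 212.3]
(0.469, 0.05, 0.111) [268.8 205.9]
(0.46, 0.103, 0.122) [261.9 211.9]
(0.46, 0.045, 0.122) [271.9 203.5]
196 [90, 64, 62][0.452 0.153 0.215] [61, 34, 31][0.442 0.147 0.216] [62, 34, 28][0.457 0.102 0.185] [24, 21, 23][0.47  0.055 0.154]
198 [179, 175, 171][0.525 0.05  0.12 ] [65, 36, 29][0.475 0.1   0.169] [61, 30, 26][0.458 0.102 0.177] [24, 26, 25][0.472 0.052 0.143]
200 [197, 194, 190][0.518 0.06  0.121] [65, 36, 34][0.475 0.099 0.161] [58, 30, 27][0.462 0.095 0.164] [23, 24, 24][0.47  0.054 0.137]
202 [194, 192, 187][0.508 0.075 0.125] [61, 32, 26][0.474 0.1   0.153] [55, 27, 22][0.459 0.099 0.159] [22, 21, 23][0.473 0.049 0.125]
204 [197, 195, 192][0.5   0.085 0.126] [62, 33, 29][0.475 0.099 0.145] [58, 31, 25][0.46  0.098 0.15 ] [21, 20, 21][0.466 0.06  0.126]
206 [187, 185, 182][0.495 0.093 0.125] [55, 30, 25][0.472 0.102 0.14 ] [59, 30, 25][0.463 0.093 0.139] [71, 65, 63][0.463 0.063 0.121]
208 [71, 69, 69][0.49  0.099 0.122] [22, 16, 17][0.479 0.092 0.122] [52, 27, 24][0.457 0.101 0.137] [71, 67, 69][ 0.514 -0.014  0.045]
210 [34, 41, 49][0.486 0.104 0.119] [15, 15, 16][0.474 0.1   0.122] [58, 60, 64][0.524 0.003 0.043] [84, 92, 112][ 0.51  -0.007  0.043]
212 [36, 62, 102][0.539 0.03  0.043] [103, 97, 94][0.527 0.022 0.044] [123, 119, 119][0.516 0.015 0.044] [62, 78, 104][ 0.505 -0.002  0.039]
214 [31, 60, 101][0.533 0.039 0.043] [117, 117, 122][0.517 0.038 0.049] [119, 118, 123][0.507 0.027 0.047] [128, 121, 131][0.488 0.024 0.053]
216 [95, 102, 117][0.524 0.051 0.045] [47, 67, 101][0.514 0.041 0.044] [60, 75, 106][0.503 0.033 0.044] [126, 114, 114][0.485 0.028 0.049]
218 [70, 81, 105][0.52  0.056 0.041] [34, 63, 102][0.506 0.052 0.045] [133, 126, 135][0.489 0.053 0.053] [115, 105, 102][0.482 0.033 0.045]
[-0.4082347   0.38542433  0.31833956] 825
```

```bash
python3 s.py
python3 - <<'E'
from h import *
from scipy.spatial.transform import Rotation as Ro
np.set_printoptions(suppress=True,linewidth=150)
s=ctrl.get_state();print(s['q'].round(3),Ro.from_rotvec(s['tcp_rot']).as_matrix().round(3).tolist())
def pj(n,X):
    c=ctrl.get_calibration(n);f=192/np.tan(np.radians(c['fovy']/2));x=c['R']@np.array(X)+c['t'];return (x[:2]/x[2]*f+[c['cx'],c['cy']]).round(1)
for y in (.0708+.044,.0708+.0575):
  for x in(.46,.48):print(pj('side',(x,y,.146)))
z=np.load('pics/side1.npz');p=z['p'];
cv2.imwrite('pics/c5.png',cv2.resize(p[150:230,215:295,::-1],None,fx=7,fy=7,interpolation=cv2.INTER_NEAREST))
E
```

```text
t 4.7 tcp [0.4688 0.0725 0.1107] yaw -3.38 F [ 0.2 -0.8 -0.2] w 0.0313
[0.124 0.338 2.029 0.009 0.764 1.747] [[0.998, -0.059, 0.01], [-0.059, -0.998, 0.008], [0.009, -0.008, -1.0]]
[259.9 207.6]
[254.8 205.4]
[257.4 209.6]
[252.3 207.4]
```

View pics/c5.png

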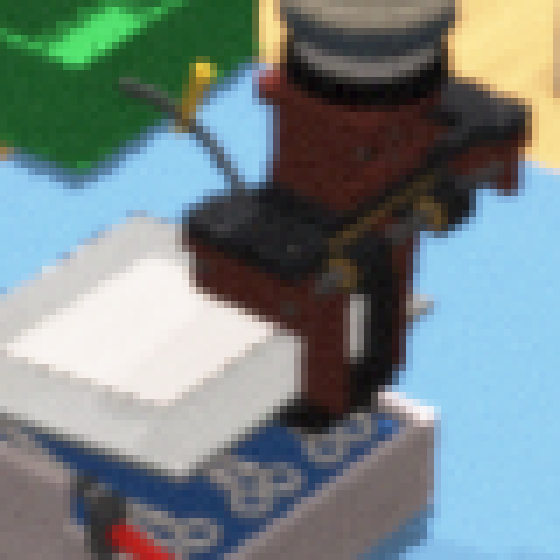

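The fingers are closing on top of the tab: the tips at crop (330,420) overlap it. While open, the real tips sit about 15 mm higher than the reported TCP, probably because the linkage shortens. I'll open and go about 16 mm lower.

```bash
python3 -m crank '[{"x":0,"y":0,"z":-0.04,"turn":0,"hand":0},{"x":0,"y":0,"z":0,"turn":0,"hand":0},{"x":0,"y":0,"z":0,"turn":0,"hand":0},{"x":0,"y":0,"z":0,"turn":0,"hand":0},{"x":0,"y":0,"z":0,"turn":0,"hand":0}]' 25 >/dev/null; python3 -m crank '[{"x":0,"y":0,"z":0,"turn":0,"hand":0},{"x":0,"y":0,"z":0,"turn":0,"hand":0},{"x":0,"y":0,"z":0,"turn":0,"hand":0}]' 25 >/dev/null; python3 s.py .469 .0735 .095
```

```text
t 5.5 tcp [0.4672 0.0722 0.1249] yaw -3.37 F [ 0.1 -0.4 -1.5] w 0.0875
shares [ 0.0037 -0.0029  0.0749]
```

```bash
python3 -m crank '[{"x":0.003,"y":-0.003,"z":0.035,"turn":0,"hand":0},{"x":0,"y":0,"z":0.03,"turn":0,"hand":0},{"x":0,"y":0,"z":0,"turn":0,"hand":0}]' 25 >/dev/null; python3 s.py .469 .0735 .095; python3 -m crank '[{"x":0,"y":0,"z":0,"turn":0,"hand":1},{"x":0,"y":0,"z":0,"turn":0,"hand":1},{"x":0,"y":0,"z":0,"turn":0,"hand":1},{"x":0,"y":0,"z":0,"turn":0,"hand":1}]' 25 >/dev/null; python3 s.py .469 .0735 .095;python3 -m crank '[{"x":0,"y":0,"z":0,"turn":0,"hand":1}]' 25 >/dev/null; python3 s.py
```

```text
t 5.8 tcp [0.469  0.0736 0.0982] yaw -3.37 F [-0.1 -0.7 -0.3] w 0.0878
shares [-0.0002  0.0003  0.0079]
t 6.2 tcp [0.4692 0.0742 0.0986] yaw -3.43 F [-1.1 18.6 -4.7] w 0.0594
shares [-0.0005  0.0019  0.0089]
t 6.3 tcp [0.4692 0.0745 0.0986] yaw -3.43 F [ 1.3 -0.  -5.4] w 0.0596
```

Gripped: width 59.6 mm. Now I'll raise it along the arc in short pieces.

```bash
python3 -m crank '[{"x":0.01,"y":0,"z":-0.047,"turn":0,"hand":1},{"x":0.0155,"y":0,"z":-0.05,"turn":0,"hand":1},{"x":0.018,"y":0,"z":-0.044,"turn":0,"hand":1}]' 25; python3 s.py .4867 .0735 .155
```

```text
time_s: 6.6
tcp_pos: [0.4859, 0.0732, 0.1543]
tcp_rot: [-3.13, 0.094, -0.01]
force: [5.5, 1.2, -8.9]
grip_width: 0.0596
t 6.6 tcp [0.4859 0.0732 0.1543] yaw -3.45 F [ 5.5  1.2 -8.9] w 0.0596
shares [ 0.002  -0.0008 -0.0017]
```

```bash
python3 -m crank '[{"x":0.024,"y":0,"z":-0.044,"turn":0,"hand":1},{"x":0.026,"y":0,"z":-0.04,"turn":0,"hand":1},{"x":0.029,"y":0,"z":-0.038,"turn":0,"hand":1}]' 25; python3 s.py .5174 .072 .2032
```

```text
time_s: 6.9
tcp_pos: [0.5168, 0.071, 0.204]
tcp_rot: [-3.13, 0.095, -0.008]
force: [6.4, 1.2, -11.0]
grip_width: 0.059
t 6.9 tcp [0.5168 0.071  0.204 ] yaw -3.46 F [  6.4   1.2 -11. ] w 0.059
shares [ 0.0013 -0.0026  0.0019]
```

```bash
python3 -m crank '[{"x":0.034,"y":0,"z":-0.034,"turn":0,"hand":1},{"x":0.035,"y":0,"z":-0.032,"turn":0,"hand":1},{"x":0.038,"y":0,"z":-0.029,"turn":0,"hand":1}]' 25; python3 s.py .5594 .069 .2419
```

```text
time_s: 7.2
tcp_pos: [0.5567, 0.0681, 0.2413]
tcp_rot: [-3.13, 0.095, 0.005]
force: [0.9, 1.1, -9.6]
grip_width: 0.0591
t 7.2 tcp [0.5567 0.0681 0.2413] yaw -3.47 F [ 0.9  1.1 -9.6] w 0.0591
shares [ 0.0066 -0.0027 -0.0016]
```

```bash
python3 -m crank '[{"x":0.046,"y":0,"z":-0.027,"turn":0,"hand":1},{"x":0.043,"y":0,"z":-0.022,"turn":0,"hand":1},{"x":0,"y":0,"z":0,"turn":0,"hand":1}]' 25; python3 s.py .6103 .066 .2683
python3 - <<'E'
from h import *
for n in('side','top'):
    p,d=ctrl.camera(n);np.savez(f'pics/{n}2.npz',p=p,d=d)
cv2.imwrite('pics/c6.png',cv2.resize(np.load('pics/side2.npz')['p'][110:250,180:320,::-1],None,fx=4,fy=4,interpolation=cv2.INTER_CUBIC))
E
```

```text
time_s: 7.5
tcp_pos: [0.5908, 0.0656, 0.2613]
tcp_rot: [-3.13, 0.096, 0.016]
force: [2.5, -0.1, -0.8]
grip_width: 0.0587
t 7.5 tcp [0.5908 0.0656 0.2613] yaw -3.5 F [ 2.5 -0.1 -0.8] w 0.0587
shares [ 0.0484 -0.0041 -0.018 ]
```

View pics/c6.png

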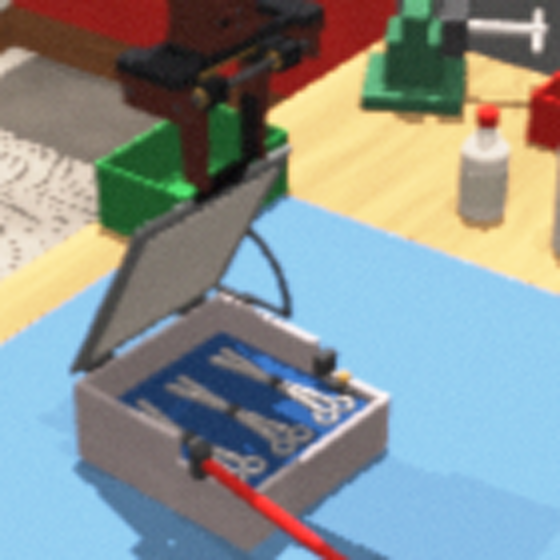

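The lid is raised, still held at the tab (210,185). The keeper stop and ball are at (325,365). I'll measure the lid angle from the underside's depth, fitting a plane in the case frame.

```bash
cat > ang.py <<'E'
from h import *
import sys
z=np.load(sys.argv[1]);P=pts('side',z['d'])
ex=np.array([.9982,-.0593]);H=np.array([.6857,.0596])
m=np.zeros((384,512),'uint8');poly=np.array([(108,335),(142,245),(190,218),(228,228),(205,285)])/4+[180,110]
cv2.fillPoly(m,[poly.astype(int)],1);Q=P[m>0];a=(Q[:,:2]-H)@ex;c=(Q[:,:2]-H)@[.0593,.9982]
k=(Q[:,2]>.08)&(a<.03)&(a>-.15);X=np.c_[a,Q[:,2]-.085][k]
o=X.mean(0)
for _ in range(6):
    v=np.linalg.svd(X-o,full_matrices=False)[2][0];r=(X-o)@[-v[1],v[0]];X=X[abs(r)<.008];o=X.mean(0)
t=np.degrees(np.arctan2(abs(v[1]),-v[0]*np.sign(v[1])));print('fit',t,len(X),r.std(),'thru hinge',np.degrees(np.arctan2(o[1],-o[0])),o)
E
python3 ang.py pics/side2.npz
```

```text
fit 63.440720826322945 457 0.0011108685172360375 thru hinge 63.26757321895917 [-0.04522924  0.08980168]
```

Lid at about 63.4° (plane fit and hinge line agree). 6.6° to go.

```bash
python3 -m crank '[{"x":0.03,"y":0,"z":-0.013,"turn":0,"hand":1},{"x":0.028,"y":0,"z":-0.01,"turn":0,"hand":1},{"x":0,"y":0,"z":0,"turn":0,"hand":1},{"x":0,"y":0,"z":0,"turn":0,"hand":1}]' 25; python3 s.py
python3 - <<'E'
from h import *
p,d=ctrl.camera('side');np.savez(f'pics/side3.npz',p=p,d=d)
E
python3 ang.py pics/side3.npz
```

```text
time_s: 8.0
tcp_pos: [0.6066, 0.0644, 0.2681]
tcp_rot: [-3.13, 0.094, 0.031]
force: [1.2, 0.4, 0.0]
grip_width: 0.0591
t 8.0 tcp [0.6066 0.0644 0.2681] yaw -3.45 F [1.2 0.4 0. ] w 0.0591
fit 67.47914609407054 459 0.0013776696685377037 thru hinge 67.55070169827508 [-0.03217078  0.07786194]
```

```bash
python3 -m crank '[{"x":0.026,"y":0,"z":-0.008,"turn":0,"hand":1},{"x":0.005,"y":0,"z":0,"turn":0,"hand":1},{"x":0,"y":0,"z":0,"turn":0,"hand":1}]' 25 >/dev/null; python3 s.py
python3 - <<'E'
from h import *
p,d=ctrl.camera('side');np.savez(f'pics/side4.npz',p=p,d=d)
E
python3 ang.py pics/side4.npz
```

```text
t 8.35 tcp [0.6161 0.0638 0.2716] yaw -3.41 F [ 0.  -1.3 -0.5] w 0.059
fit 70.20507036083265 459 0.00154285463570264 thru hinge 70.09592603660862 [-0.02624066  0.07247292]
```

The lid is at 70.2°. Release and retreat upward.

```bash
python3 -m crank '[{"x":0,"y":0,"z":0,"turn":0,"hand":0},{"x":0,"y":0,"z":0,"turn":0,"hand":0},{"x":0,"y":0,"z":0,"turn":0,"hand":0},{"x":0,"y":0,"z":-0.05,"turn":0,"hand":0},{"x":0,"y":0,"z":-0.1,"turn":0,"hand":0}]' 25 ; python3 -m crank '[{"x":-0.05,"y":0,"z":-0.05,"turn":0,"hand":1},{"x":-0.1,"y":0,"z":0,"turn":0,"hand":1}]'
python3 - <<'E'
from h import *
p,d=ctrl.camera('side');np.savez(f'pics/side5.npz',p=p,d=d)
E
python3 ang.py pics/side5.npz; python3 s.py .3 .24 .33
```

```text
time_s: 8.9
tcp_pos: [0.6134, 0.0627, 0.3254]
tcp_rot: [-3.132, 0.094, 0.059]
force: [0.5, -0.4, 0.0]
grip_width: 0.0874
time_s: 9.1
tcp_pos: [0.5583, 0.066, 0.352]
tcp_rot: [-3.131, 0.095, 0.047]
force: [-0.5, -1.0, 1.3]
grip_width: 0.0751
fit 70.13920202684348 457 0.0014855669864788407 thru hinge 70.1189117175785 [-0.02618936  0.07242198]
t 9.15 tcp [0.5514 0.0663 0.3513] yaw -3.44 F [-4.6 -0.  -1.3] w 0.0716
shares [-0.651  -0.3952  0.0793]
```

Lid holds at 70.1°. Now I'll go to the outer (left) side of the keeper bar with the hand closed.

```bash
python3 -m crank '[{"x":-0.12,"y":-0.1,"z":0.05,"turn":0,"hand":1},{"x":-0.12,"y":-0.1,"z":0.05,"turn":0,"hand":1},{"x":-0.12,"y":-0.11,"z":0.05,"turn":0,"hand":1},{"x":-0.02,"y":-0.11,"z":0.1,"turn":0,"hand":1},{"x":0,"y":0,"z":0.1,"turn":0,"hand":1}]' >/dev/null; python3 s.py .405 .234 .1
```

```text
t 9.65 tcp [0.4414 0.2071 0.2405] yaw -3.67 F [ 0.9 -0.4 -1.4] w 0.0313
shares [-0.0874 -0.0569  0.3541]
```

```bash
python3 -m crank '[{"x":-0.087,"y":-0.057,"z":0,"turn":0,"hand":1},{"x":0,"y":0,"z":0.11,"turn":0,"hand":1},{"x":0,"y":0,"z":0.11,"turn":0,"hand":1},{"x":0,"y":0,"z":0.1,"turn":0,"hand":1},{"x":0,"y":0,"z":0,"turn":0,"hand":1}]' >/dev/null; python3 s.py .405 .234 .061;python3 - <<'E'
from h import *
p,d=ctrl.camera('side');np.savez(f'pics/side6.npz',p=p,d=d)
cv2.imwrite('pics/c7.png',cv2.resize(p[160:300,200:340,::-1],None,fx=4,fy=4,interpolation=cv2.INTER_CUBIC))
E
```

```text
t 10.15 tcp [0.4002 0.2354 0.1061] yaw -3.41 F [-0.  -1.4 -0.4] w 0.0005
shares [0.0151 0.0038 0.1123]
```

View pics/c7.png

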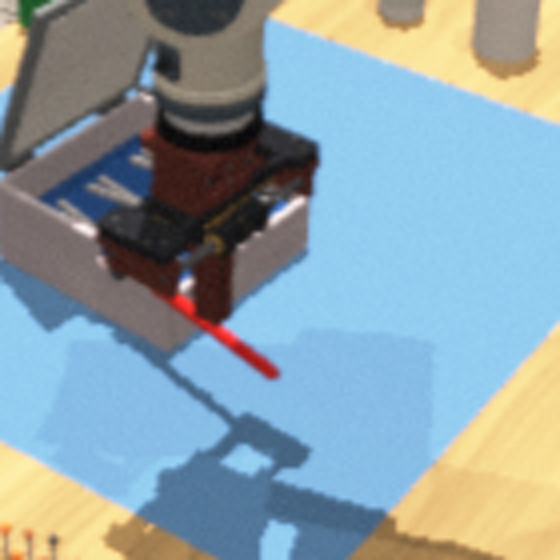

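The hand is on the left side of the bar, closed; tip at crop (215,322), higher than the reported TCP would project. I'll quantify the tip offset from depth.

```bash
python3 -c "
from h import *
z=np.load('pics/side6.npz');P=pts('side',z['d'])
for v in range(232,248,1):print(v,*[str(z['p'][v,u].tolist())+str(P[v,u].round(3)) for u in(250,254,257)])"
```

```text
232 [61, 36, 29][0.403 0.246 0.159] [51, 23, 17][0.39  0.244 0.164] [72, 48, 43][0.391 0.227 0.153]
233 [58, 27, 25][0.403 0.246 0.156] [56, 25, 21][0.392 0.241 0.157] [67, 44, 42][0.389 0.23  0.151]
234 [58, 28, 25][0.403 0.245 0.151] [55, 27, 24][0.39  0.244 0.157] [71, 48, 46][0.39  0.229 0.147]
235 [58, 29, 24][0.405 0.243 0.144] [54, 27, 19][0.39  0.244 0.153] [72, 50, 51][0.39  0.229 0.143]
236 [59, 27, 24][0.403 0.246 0.143] [56, 28, 23][0.389 0.245 0.15 ] [63, 49, 55][0.389 0.23  0.14 ]
237 [57, 27, 21][0.401 0.249 0.143] [57, 28, 25][0.388 0.246 0.147] [63, 51, 61][0.389 0.23  0.136]
238 [62, 27, 23][0.404 0.244 0.135] [56, 25, 19][0.39  0.244 0.142] [71, 72, 88][0.391 0.227 0.13 ]
239 [107, 28, 23][0.404 0.245 0.132] [55, 26, 23][0.392 0.241 0.135] [102, 131, 164][0.475 0.108 0.005]
240 [188, 40, 35][0.444 0.19  0.071] [71, 34, 35][0.39  0.244 0.134] [137, 187, 229][ 0.475  0.107 -0.   ]
241 [163, 42, 46][0.443 0.191 0.068] [164, 48, 47][0.391 0.242 0.128] [154, 199, 237][ 0.474  0.108 -0.004]
242 [114, 78, 99][0.486 0.132 0.002] [233, 46, 45][0.427 0.191 0.072] [198, 160, 199][ 0.47   0.114 -0.002]
243 [98, 123, 156][0.482 0.138 0.004] [225, 42, 43][0.425 0.195 0.071] [244, 92, 111][0.419 0.186 0.068]
244 [120, 171, 216][0.479 0.141 0.003] [175, 63, 76][0.423 0.197 0.07 ] [247, 57, 57][0.412 0.196 0.074]
245 [142, 197, 236][0.476 0.145 0.003] [147, 139, 175][0.467 0.136 0.002] [232, 46, 43][0.412 0.197 0.071]
246 [138, 192, 233][ 0.478  0.144 -0.003] [147, 190, 231][0.464 0.14  0.002] [183, 53, 64][0.411 0.197 0.068]
247 [134, 187, 230][ 0.474  0.149 -0.002] [137, 192, 232][ 0.463  0.142 -0.001] [138, 110, 143][0.408 0.202 0.068]
```

The real fingertips are about 22 mm above the reported TCP, so I'll aim for TCP z ≈ .038 (tip about .060) and check again by depth.

```bash
python3 -m crank '[{"x":0.014,"y":0,"z":0.08,"turn":0,"hand":1},{"x":0,"y":0,"z":0.08,"turn":0,"hand":1},{"x":0,"y":0,"z":0,"turn":0,"hand":1}]' >/dev/null; python3 s.py .405 .234 .038;python3 - <<'E'
from h import *
p,d=ctrl.camera('side');np.savez(f'pics/side6.npz',p=p,d=d)
P=pts('side',d)
m=(p.max(2)<80)&(abs(P[...,0]-.4)<.03)&(abs(P[...,1]-.24)<.025)&(P[...,2]>.03)
Q=P[m];print(len(Q),np.sort(Q[:,2])[:8].round(3))
for u in(249,251,253,255,257):
    c=np.where(m[:,u])[0];print(u,c.max() if len(c) else None,P[c.max(),u].round(3) if len(c) else '')
E
```

```text
t 10.5 tcp [0.412  0.2394 0.0489] yaw -3.44 F [-0.3 -1.5  0.3] w 0.0004
shares [-0.0164  0.0149  0.0273]
486 [0.072 0.075 0.075 0.075 0.076 0.076 0.076 0.077]
249 254 [0.404 0.249 0.075]
251 253 [0.404 0.239 0.072]
253 245 [0.4   0.235 0.103]
255 236 [0.383 0.249 0.156]
257 234 [0.382 0.24  0.157]
```

```bash
python3 -m crank '[{"x":0,"y":0.005,"z":0.024,"turn":0,"hand":1},{"x":0,"y":0,"z":0.006,"turn":0,"hand":1},{"x":0,"y":0,"z":0,"turn":0,"hand":1}]' >/dev/null; python3 s.py .405 .234 .037;python3 - <<'E'
from h import *
p,d=ctrl.camera('side')
P=pts('side',d)
m=(p.max(2)<80)&(abs(P[...,0]-.41)<.03)&(abs(P[...,1]-.24)<.025)&(P[...,2]>.03)
Q=P[m];print(len(Q),np.sort(Q[:,2])[:8].round(3))
E
```

```text
t 10.85 tcp [0.4171 0.2399 0.0434] yaw -3.46 F [-0.7 -0.   0.1] w 0.0004
shares [-0.0293  0.017   0.0157]
474 [0.067 0.068 0.069 0.069 0.069 0.07  0.072 0.072]
```

```bash
python3 -m crank '[{"x":-0.025,"y":0.01,"z":0.022,"turn":0,"hand":1}]' >/dev/null; python3 s.py .405 .22 .037
python3 - <<'E'
import numpy as np
W=np.array([.5463,.161]);ex=np.array([.9982,-.0593]);ey=np.array([.0593,.9982])
for k in(1.73,1.5,1.3,1.1,.9,.7,.5,.35,.2,.1,0,-.05):
    d=np.array([-np.sin(k),-np.cos(k)]);p=np.array([-np.cos(k),np.sin(k)]);o=.006+.01*abs(np.cos(k))+.0135*abs(np.sin(k))
    c=.15*d+o*p;w=W+c[0]*ex+c[1]*ey;print(k,w.round(4))
E
```

```text
t 11.0 tcp [0.4093 0.2379 0.0362] yaw -3.47 F [-1.7  0.5 -0.4] w 0.0007
shares [-0.0081  0.0453 -0.0033]
1.73 [0.4044 0.2139]
1.5 [0.3961 0.1795]
1.3 [0.3951 0.1507]
1.1 [0.3998 0.1217]
0.9 [0.4104 0.0936]
0.7 [0.4268 0.0676]
0.5 [0.4487 0.0451]
0.35 [0.4682 0.0314]
0.2 [0.49   0.0208]
0.1 [0.5054 0.0157]
0 [0.5214 0.0122]
-0.05 [0.5282 0.0112]
```

```bash
python3 -m crank '[{"x":-0.018,"y":0.07,"z":0.001,"turn":0,"hand":1},{"x":-0.02,"y":0.075,"z":0.001,"turn":0,"hand":1}]' ; python3 s.py .3951 .1507 .037
```

```text
time_s: 11.2
tcp_pos: [0.3921, 0.1826, 0.0348]
tcp_rot: [-3.112, 0.088, -0.01]
force: [1.1, 0.3, -0.4]
grip_width: 0.0003
t 11.2 tcp [0.3921 0.1826 0.0348] yaw -3.25 F [ 1.1  0.3 -0.4] w 0.0003
shares [ 0.0119  0.0789 -0.0076]
```

```bash
python3 -m crank '[{"x":0.008,"y":0.08,"z":-0.006,"turn":0,"hand":1},{"x":0.008,"y":0.06,"z":0,"turn":0,"hand":1}]' >/dev/null ; python3 s.py .3998 .1217 .037
cat > bar.py <<'E'
from h import *
p,d=ctrl.camera('side');np.savez('pics/bar.npz',p=p,d=d);P=pts('side',d)
m=red(p)&(P[...,0]>.33)&(P[...,0]<.62)&(P[...,1]>-.1)&(P[...,1]<.25)&(P[...,2]>.045)&(P[...,2]<.1)
Q=P[m][:,:2];Q=Q[np.linalg.norm(Q-[.5463,.161],axis=1)<.2];e=Q-[.5463,.161];e=e[np.linalg.norm(e,axis=1)>.05]
u=e@[.9982,-.0593];w=e@[.0593,.9982];k=np.arctan2(-u,-w);print('keeper',len(k),np.median(k).round(3),k.std().round(3),'far',np.linalg.norm(e,axis=1).max().round(3))
E
python3 bar.py
```

```text
t 11.4 tcp [0.3943 0.1247 0.0367] yaw -3.13 F [-0.5  1.6  0.6] w 0.0006
shares [ 0.0143  0.0067 -0.0008]
keeper 60 1.197 0.045 far 0.187
```

```bash
python3 -m crank '[{"x":0.035,"y":0.078,"z":0.001,"turn":0,"hand":1},{"x":0.041,"y":0.067,"z":0.001,"turn":0,"hand":1}]' >/dev/null ; python3 s.py .4487 .0451 .037; python3 bar.py
```

```text
t 11.65 tcp [0.4209 0.0633 0.0355] yaw -3.02 F [1.2 1.  0.6] w 0.0004
shares [ 0.0718  0.0416 -0.0046]
keeper 81 0.759 0.046 far 0.185
```

```bash
python3 -m crank '[{"x":0.068,"y":0.035,"z":-0.006,"turn":0,"hand":1},{"x":0.03,"y":0.018,"z":0,"turn":0,"hand":1}]' >/dev/null ; python3 s.py .4682 .0314 .038; python3 bar.py
python3 - <<'E'
from h import *
p=np.load('pics/bar.npz')['p'];cv2.imwrite('pics/c8.png',cv2.resize(p[140:280,180:320,::-1],None,fx=4,fy=4,interpolation=cv2.INTER_CUBIC))
E
```

```text
t 11.9 tcp [0.4624 0.0367 0.0387] yaw -3.23 F [ 0.8  0.6 -0.6] w 0.0002
shares [0.0153 0.0124 0.0015]
keeper 67 0.445 0.04 far 0.185
```

View pics/c8.png

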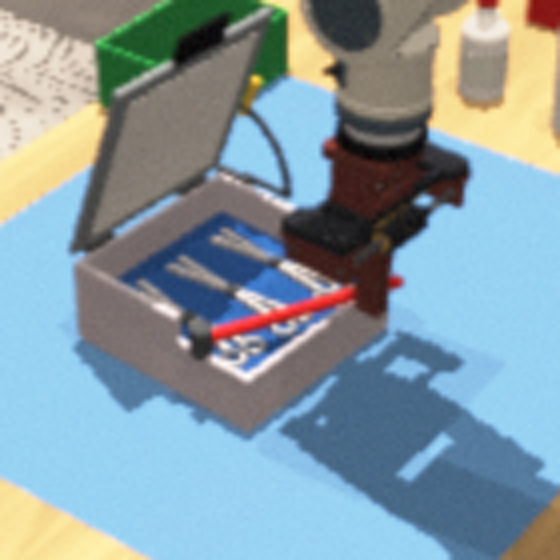

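The bar is at 0.445 rad and following. The finger is just in front of the front wall, with its tip at (370,315). I'll cross the wall slowly, watching the force.

```bash
python3 -m crank '[{"x":0.03,"y":0.02,"z":-0.001,"turn":0,"hand":1},{"x":0.025,"y":0.015,"z":0,"turn":0,"hand":1}]' >/dev/null ; python3 s.py .49 .0208 .038; python3 bar.py
```

```text
t 12.15 tcp [0.4832 0.0217 0.0386] yaw -3.19 F [-1.7  0.7 -0.6] w 0.0007
shares [0.0171 0.0012 0.0015]
keeper 62 0.274 0.028 far 0.149
```

```bash
python3 -m crank '[{"x":0.025,"y":0.008,"z":0.001,"turn":0,"hand":1},{"x":0.025,"y":0.008,"z":0,"turn":0,"hand":1}]' ; python3 bar.py;  python3 -m crank '[{"x":0.025,"y":0.005,"z":0.001,"turn":0,"hand":1},{"x":0.025,"y":0.004,"z":0,"turn":0,"hand":1}]';python3 bar.py; python3 s.py .53 .012 .038
```

```text
time_s: 12.4
tcp_pos: [0.5038, 0.0139, 0.0378]
tcp_rot: [-3.112, 0.086, -0.009]
force: [0.4, 1.8, -0.0]
grip_width: 0.0003
keeper 56 0.14 0.03 far 0.143
time_s: 12.65
tcp_pos: [0.5214, 0.0096, 0.0366]
tcp_rot: [-3.111, 0.086, 0.003]
force: [-23.1, 13.2, 12.4]
grip_width: 0.0007
keeper 49 0.026 0.028 far 0.146
t 12.7 tcp [0.5207 0.0096 0.0364] yaw -3.17 F [-7.8  1.1  3.9] w 0.0005
shares [ 0.0228 -0.0074 -0.004 ]
```

```bash
python3 -m crank '[{"x":0.012,"y":0,"z":0,"turn":0,"hand":1},{"x":0.012,"y":0,"z":0,"turn":0,"hand":1}]';python3 bar.py; python3 s.py .53 .012 .038
```

```text
time_s: 12.9
tcp_pos: [0.5203, 0.0096, 0.0347]
tcp_rot: [-3.11, 0.085, 0.042]
force: [-15.9, 0.7, 14.5]
grip_width: 0.0006
keeper 51 0.025 0.023 far 0.145
t 12.95 tcp [0.5203 0.0096 0.0346] yaw -3.12 F [-15.    1.4  11.2] w 0.0001
shares [ 0.0238 -0.0075 -0.009 ]
```

15 N with no motion is well above what the ball needs, so the bar should be against its stop. Back off, lift clear, and check.

```bash
python3 -m crank '[{"x":-0.04,"y":0,"z":-0.005,"turn":0,"hand":1},{"x":-0.04,"y":0,"z":-0.03,"turn":0,"hand":1},{"x":-0.05,"y":0,"z":-0.1,"turn":0,"hand":1},{"x":-0.1,"y":0.05,"z":-0.1,"turn":0,"hand":1},{"x":-0.08,"y":0.1,"z":-0.1,"turn":0,"hand":1}]' >/dev/null;python3 -m crank '[{"x":-0.03,"y":0.12,"z":-0.05,"turn":0,"hand":1},{"x":0,"y":0.12,"z":0,"turn":0,"hand":1},{"x":0,"y":0.12,"z":0,"turn":0,"hand":1},{"x":0,"y":0.12,"z":0,"turn":0,"hand":1},{"x":0,"y":0,"z":0,"turn":0,"hand":1}]'; python3 bar.py; python3 ang.py pics/bar.npz
python3 - <<'E'
from h import *
p=np.load('pics/bar.npz')['p'];a=cv2.resize(p[140:260,185:305,::-1],None,fx=5,fy=5,interpolation=cv2.INTER_CUBIC)
cv2.imwrite('pics/c9.png',a)
p,d=ctrl.camera('top');np.savez('pics/top9.npz',p=p,d=d)
E
```

```text
time_s: 13.95
tcp_pos: [0.3916, -0.2344, 0.1757]
tcp_rot: [-3.119, 0.075, 0.031]
force: [-0.7, -0.6, -0.5]
grip_width: 0.0004
keeper 83 0.022 0.03 far 0.182
fit 69.83408084486187 459 0.0014594777622582902 thru hinge 70.11862970965817 [-0.02618764  0.07241613]
```

View pics/c9.png

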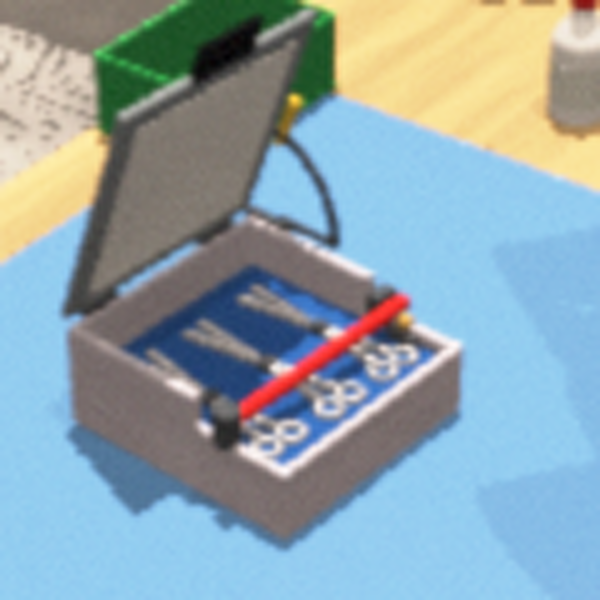

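The bar is home: it lies across the tray against the stop at (385,295), and the brass ball shows in front of it at (405,320). The lid is beside the yellow mark. I'll do one numeric cross-check in the top view, comparing the bar direction with the front wall and the other objects with the start, then hand in.

Run:
```python
from h import *
z=np.load('pics/top9.npz');p=z['p'];h=cv2.cvtColor(p,cv2.COLOR_RGB2HSV);v,u=np.mgrid[:384,:512]
m=((h[...,0]<8)|(h[...,0]>172))&(h[...,1]>120)&(u>200)&(u<290)&(v>160)&(v<240)
W=np.array([ray('top',a,b,[0,0,1],.068)[:2] for a,b in zip(u[m],v[m])]);c=W.mean(0);d=np.linalg.svd(W-c)[2][0];d*=-np.sign(d[1])
print(len(W),c.round(4),'bar dir rel to case -y (keeper rad)',np.arctan2(-d@[.9982,-.0593],-d@[.0593,.9982]).round(3),'case x of bar at mid',((c-[.586,.0655])@[.9982,-.0593]).round(4))
# other things: change between first and last top picture
D=cv2.absdiff(np.load('pics/top0.npz')['p'],p).max(2)
for n,(x,y,r) in dict(spray=(588,320,25),oil=(575,269,16),bowl=(196,267,25),burs=(197,347,25),disp=(570,388,35)).items():
    x,y,r=int(x/1.5),int(y/1.5),int(r/1.5);print(n,(D[y-r:y+r,x-r:x+r]>40).mean().round(3))
```

```text
156 [0.5412 0.0595] bar dir rel to case -y (keeper rad) 0.013 case x of bar at mid -0.0443
spray 0.0
oil 0.0
bowl 0.0
burs 0.0
disp 0.529
```

Run:
```python
from h import *
for n,f in(('top',['top0','top9']),('side',['side0','bar'])):
  for g in f:
    z=np.load(f'pics/{g}.npz');p=z['p'];h=cv2.cvtColor(p,cv2.COLOR_RGB2HSV);P=pts(n,z['d'])
    for nm,(lo,hi,s) in dict(blue=(108,128,150),yellow=(18,30,130)).items():
        m=(h[...,0]>lo)&(h[...,0]<hi)&(h[...,1]>s)&(P[...,1]<-.3)&(P[...,1]>-.65)&(P[...,0]>.25)&(P[...,0]<.5)&(P[...,2]<.13)
        print(g,nm,m.sum(),P[m].mean(0).round(3) if m.any() else '')
```

```text
top0 blue 0 
top0 yellow 187 [ 0.36  -0.388  0.096]
top9 blue 0 
top9 yellow 0 
side0 blue 227 [ 0.35  -0.369  0.03 ]
side0 yellow 205 [ 0.361 -0.383  0.078]
bar blue 170 [ 0.356 -0.359  0.027]
bar yellow 172 [ 0.36  -0.373  0.081]
```

The dispenser is partly hidden by the arm here. I'll move clear of it and compare again.

```bash
python3 -m crank '[{"x":0,"y":0,"z":-0.12,"turn":0,"hand":1},{"x":0,"y":-0.05,"z":-0.12,"turn":0,"hand":1},{"x":0,"y":-0.12,"z":-0.1,"turn":0,"hand":1},{"x":0,"y":-0.12,"z":0,"turn":0,"hand":1},{"x":0,"y":0,"z":0,"turn":0,"hand":1}]'; python3 bar.py; python3 ang.py pics/bar.npz
python3 - <<'E'
from h import *
for g in ('side0','bar'):
    z=np.load(f'pics/{g}.npz');p=z['p'];h=cv2.cvtColor(p,cv2.COLOR_RGB2HSV);P=pts('side',z['d'])
    for nm,(lo,hi,s) in dict(blue=(108,128,150),yellow=(18,30,130)).items():
        m=(h[...,0]>lo)&(h[...,0]<hi)&(h[...,1]>s)&(P[...,1]<-.3)&(P[...,1]>-.65)&(P[...,0]>.25)&(P[...,0]<.5)&(P[...,2]<.13)
        v,u=np.where(m);print(g,nm,m.sum(),u.min(),u.max(),v.min(),v.max(),P[m].mean(0).round(3))
E
```

```text
time_s: 14.55
tcp_pos: [0.3982, -0.1173, 0.3089]
tcp_rot: [-3.11, 0.064, 0.041]
force: [0.1, -0.8, -0.5]
grip_width: 0.0004
keeper 82 0.019 0.027 far 0.185
fit 70.23196264459911 457 0.0014463236683611015 thru hinge 70.19907395362834 [-0.02603723  0.07231753]
side0 blue 227 343 364 172 191 [ 0.35  -0.369  0.03 ]
side0 yellow 205 348 364 162 180 [ 0.361 -0.383  0.078]
bar blue 292 343 370 170 191 [ 0.346 -0.383  0.03 ]
bar yellow 194 348 364 162 180 [ 0.358 -0.377  0.081]
```

The dispenser's pixel bounds match the start (yellow 348–364 × 162–180), so it was only hidden. Handing in.

```bash
python3 -c "
from plant import ctrl
print(ctrl.job_done())"
```

```text
the job is handed in; nothing more can be done
None
```

I gripped the lid by its tab, raised it to 70°, and let go. Then I pushed the keeper bar round with the closed fingers, over the ball and against its stop, moved the arm clear, and handed the job in at about 14.6 s. No verdict was reported.

**Last checks**
- **Lid:** a plane fitted to its underside in the side view gave 70.2°, the same as right after I let go.
- **Keeper:** the angle was 0.019 rad from the side view and 0.013 from the top view. The bar did not move under a 15 N push at the end, and the ball shows in front of it.
- **Bystanders:** the spray, oil, bowl and burs looked unchanged in the top view. The dispenser check in the top view failed because the arm was hiding it. After I moved clear, the yellow part of it in the side view had the same pixel bounds as at the start.
- **Clamps:** I only looked at these in the last picture, where they lie in the tray under the bar; I did not measure their shift.

**What disagreed**
- **Fingertip height:** the real fingertips sat about 17–24 mm above the reported tool point. My first two attempts closed above the tab, so I went lower and it gripped.
- **Contact forces:** the highest force I saw was about 29 N for a moment, when the bar met its stop. That was on the fingertips.

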